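# Stack the empty finishing-tool tray on the loaded one without letting it nest

## Robot

A 6-joint arm with a two-finger parallel gripper is mounted at the origin on the work surface. World frame = base frame: x ahead of the robot, y to its left, z up, the work surface at z = 0. Lengths are in mm, angles in rad, forces in N, time in s.
With the tool pointing down it reaches from about 350 to 775 mm from the base axis. Payload 7.3 kg.
Tool frame: the origin (TCP) lies between the finger pads; the fingertips stand 8 mm ahead of it and the grasp point (between the pads) lies 11 mm behind it; y points along the fingers, z is the direction in which the jaws open and shut, and the axes are right-handed (so a half turn about y gives the same grasp; the last joint's range is limited). The gripper opens to 92 mm and grips with 3 to 60 N. Pads are 19 mm wide; open, the fingers measure 130 mm over their backs; the gripper's body (75 mm by 190 mm) begins 47 mm behind the grasp point.
Start: joints at [1.001, 0.342, 1.524, -0, 1.275, -0.146], TCP at [215.883, 478.582, 213.641] pointing down, gripper open.
Joint ranges: [-2.53, 2.53], [-0.77, 2.02], [0.04, 2.7], [-1, 4.14], [0.28, 2.66], [-3.11, 3.11]. Speed limits (rad/s): [2.57, 2.57, 3.14, 3.14, 3.14, 3.14].

## Interface

Orientations are given as [roll, pitch, yaw] about the fixed x, y, z axes, in that order (R = Rz(yaw) Ry(pitch) Rx(roll)).
In Python, from plant import bot, vision, job gives the robot as it stands. The module is installed in compiled form; this text tells all that it offers.
- The arm moves only by the tool arm_command, never from a script. Its argument "deltas" is a list of rows, each a list of 4 numbers: the shift along the tool's x, y, z in m, then the turn about the tool's y in degrees. In form: [[x, y, z, twist], ...]. A call has 1 to 5 rows; each row shifts and turns the commanded pose from where the row before left it, along the tool's axes as they then stand; what a row does not reach is not made up. A row lasts 1/10 s, in which the tool goes at most 50 mm and 8.59 degrees, less where a joint would pass 70% of its speed; a pose out of reach is approached as far as the arm can. A call is refused whole if a number of a shift passes 0.05 or a number of a turn 8.59, either way. A call with a gripper value outside its range is refused whole. "claw" is the closure in counts, from 0 (fully open) to 255 (shut), set as the call begins (left out, the last holds). The fingers move at their own pace and stop on an object; the grip force is fixed at half the most. Time passes only in rows, so rows that do not move let the fingers close. It gives the time, the measured TCP pose, the force and the opening at its end, in the units of the state.
- bot.get_obs(): the state, without advancing time (a new reading comes with each control period).
- vision.capture(name): name is "scene" or "top"; returns a dict with "img" (480x640x3 uint8, red, green, blue), "camera_matrix" (3x3 intrinsics, pixels), "world_to_cam" (4x4, takes a point from world to camera coordinates). Camera axes: x right, y down, z forward; pixel columns grow to the right and rows downward; lengths in mm; the calibration is good to about 2 mm. A picture is of the moment at which its call begins. There is no depth.
- job.close_job(): hands the job in, once; it reports no verdict.
Trained networks look in a picture, given as the dict that the camera call returned (one of the last four; its "shot" number tells which), for a name from the list of things; names that differ only in an ending like _2 or _b are one class to them, and where a whole thing is asked for, a point or a joint stands for the part that bears it (a point fixed in the world has none). Each returns a list of dicts, best first, with "confidence" (0 to 1); they miss things now and then, are a little off and sometimes report something else, mostly with a low value. They report only what shows in the picture. A call takes as long as a camera call. They do not tell look-alikes from the thing itself.
- vision.find_in(picture, name): "xyz" ([x, y, z] in mm, in the coordinates of the camera as it stood for that picture, good to about 4 mm: the middle of the surface that is visible of it).
- vision.regions_of(picture, name): "mask" (480x640 bool, what is visible of it).
The state is a dict: "time": time; "joint_positions": joint angles; "dq": joint speeds; "tau": joint torques, N m; "tool_pos": TCP position; "tcp_rot": TCP orientation; "contact_force": force on the tool from outside, world axes, zero at the start; "moment": the same for the moment, N m; "grip_width": finger opening in mm.
Only numpy, scipy, OpenCV 4.12 (cv2) and the standard library are available. Lean on these libraries where they do the work, as an engineer would, in place of code of your own. Each camera call takes 0.05 s, during which the arm holds its last target. There are 200 camera calls.

## Task

Clear bench space for the bookbinder: put the empty full-size grey tray on top of the full-size tray that holds the brass finishing tools. These are stack-nest trays, so turn the empty one end for end relative to the loaded one (its end tab over the loaded tray's plain end): then its side lugs stand on the lower rim and it sits level, instead of dropping down inside onto the tools. Lower it into place rather than dropping it, leave the loaded tray where it stands, do not disturb the small tray of the same pattern, and let go.

Things in the scene. Friction and masses are not known exactly. Their poses are not given: they have to be found in the camera images.
- empty_tray_mid (a point): Middle of the empty grey tray, 30 mm above its underside, z up. Rim 188 (x) x 128 (y), 60 high; foot 148 x 86; floor 3. Tab at its +x end. A rib across the middle, along y, 66 long, is the grip: top 46 up, 10 to 13 thick down to 15 up, flared to 26 at the floor; pinch it closing along x. Side lugs at x = 52 and -16 reach y = +-68, undersides 8 up; rim slots 24 wide at the same x.
- empty_tray_tab (a point): Middle of the top of the flat tab (18 x 44 mm, 4 thick) that sticks out at rim height from one end of the empty tray: 101 mm along the tray's own x from its middle and 30 above it. The other end is plain. Not a grip.
- loaded_tray: Identical tray with six fixed wood-and-brass finishing tools, 16 high, lying in it; loose, 0.85 kg. Origin: centre of its underside; x to its tabbed end, z up; rim 60 up. A tray centred on it with x reversed stands with its lugs on this rim: underside 50 above this origin, 8 inside the mouth, 10 play all round. With x alike the lugs fall through the slots and it drops to about 34.
- small_tray_mid (a point): Middle of the small empty tray of the same pattern (122 x 83 over the rim, 39 high), 19.5 mm above its underside. A bystander, too small for this job: leave it where it is.
Not all that is in view belongs to the job. What is shaped like the part that bears empty_tray_mid but blue or purple is not meant.

How it is judged:
By the outcome, as a careful person would: the job done as asked, in the order asked, and still so for the second after the job is handed in, with the robot touching nothing.
It also fails if it takes over 40 s, if anything falls off the work surface, if the arm or the gripper's body presses on something with over 40 N, if the wrist force passes 120 N, or if a joint passes its speed limit or range.

## Working session

There is one attempt and no reset: what is moved stays moved. The work goes in short steps, Python scripts to look and compute and a tool call to move; the robot and the scene stay as the last step left them, time stands still between calls to the robot, and variables do not carry over. Pictures are saved under pics/ and viewed, about 8 in all and at most 12, crops included, and the job is handed in when it is done.

Besides the shell and the picture viewer there is one more tool, called after ">>>" in YAML: its name, and indented under it one key for each argument. arm_command: Moves the arm, as the interface text tells. Its arguments: {"type":"object","properties":{"deltas":{"type":"array","items":{"type":"array","items":{"type":"number"}}},"claw":{"type":"number"}},"required":["deltas"]}

```bash
mkdir -p pics; cat > h.py <<'E'
import numpy as np, cv2
from plant import bot, vision, job
def cap(n,f=None):
    p=vision.capture(n)
    if f: cv2.imwrite('pics/'+f,p['img'][:,:,::-1])
    return p
def toworld(p,xyz):
    T=np.linalg.inv(np.array(p['world_to_cam'])); return T[:3,:3]@np.array(xyz)+T[:3,3]
def pix(p,w):
    T=np.array(p['world_to_cam']);c=T[:3,:3]@np.array(w,float)+T[:3,3];u=np.array(p['camera_matrix'])@c;return u[:2]/u[2]
def onplane(p,uv,z):
    T=np.linalg.inv(np.array(p['world_to_cam']));d=T[:3,:3]@np.linalg.inv(np.array(p['camera_matrix']))@np.array([uv[0],uv[1],1.]);o=T[:3,3]
    return o+d*(z-o[2])/d[2]
E
python3 - <<'E'
from h import *
for n in ['top','scene']:
    p=cap(n,n+'1.png')
    for o in ['empty_tray_mid','empty_tray_tab','loaded_tray','small_tray_mid']:
        for d in vision.find_in(p,o):
            w=toworld(p,d['xyz']);print(n,o,round(d['confidence'],2),w.round(),pix(p,w).round())
s=bot.get_obs();print(s['tool_pos'],s['tcp_rot'],s['time'],s['grip_width'])
E
```

```text
top empty_tray_mid 0.97 [461. 712.  18.] [135. 272.]
top empty_tray_mid 0.93 [345.  52.  20.] [337. 295.]
top empty_tray_mid 0.83 [551. 212.  13.] [285. 237.]
top empty_tray_mid 0.7 [331. 473.  12.] [209. 307.]
top empty_tray_tab 0.98 [547. 210.  18.] [286. 238.]
top empty_tray_tab 0.9 [328. 479.  18.] [207. 308.]
top empty_tray_tab 0.85 [344.  51.  14.] [337. 295.]
top empty_tray_tab 0.55 [459. 714.  18.] [135. 273.]
top loaded_tray 0.9 [ 521. -176.   16.] [401. 238.]
top small_tray_mid 0.56 [ 526. -526.   12.] [504. 231.]
scene empty_tray_mid 0.98 [306. 473.  33.] [471. 281.]
scene empty_tray_mid 0.84 [459. 704.  34.] [545. 358.]
scene empty_tray_mid 0.81 [533. 201.  32.] [330. 280.]
scene empty_tray_mid 0.68 [342.  61.  37.] [332. 230.]
scene empty_tray_tab 0.94 [306. 479.  32.] [473. 282.]
scene empty_tray_tab 0.65 [454. 701.  34.] [544. 357.]
scene empty_tray_tab 0.63 [344.  61.  34.] [331. 231.]
scene empty_tray_tab 0.62 [533. 203.  32.] [331. 280.]
scene loaded_tray 0.83 [ 526. -178.   32.] [228. 228.]
scene small_tray_mid 0.9 [ 520. -521.   28.] [157. 193.]
[215.85841768 478.57535671 213.60481588] [-1.57078588e+00  2.32930166e-05 -4.23771568e-01] 0.5 91.77655598608965
```

View pics/top1.png

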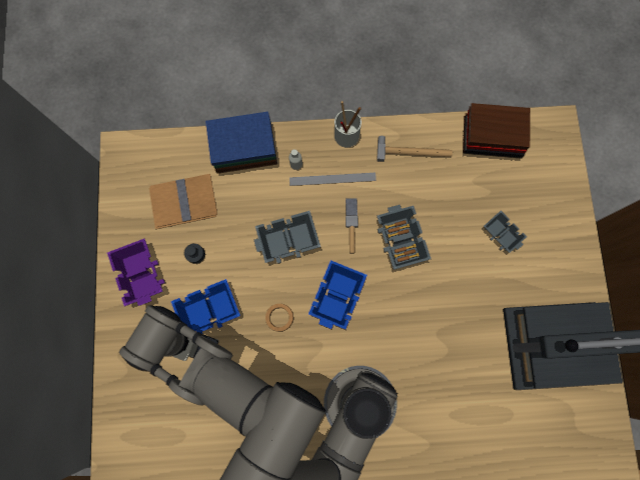

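View pics/scene1.png

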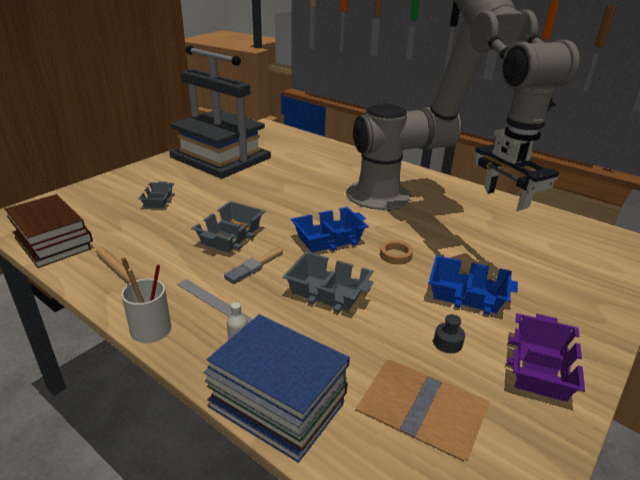

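Candidates in the top view are the grey empty tray (286,238), blue trays (337,295) and (207,305), a purple tray (135,272), the small grey tray (504,231) and the loaded tray (401,238). I choose the full-size grey empty tray at (286,238) and check it in a close crop.

```bash
python3 - <<'E'
from h import *
t=cv2.imread('pics/top1.png');s=cv2.imread('pics/scene1.png')
r=lambda im,x,y,w,h:cv2.resize(im[y:y+h,x:x+w],(400,300),interpolation=cv2.INTER_CUBIC)
a=np.hstack([r(t,246,203,80,60),r(t,362,207,80,60)])
b=np.hstack([r(s,270,240,120,90),r(s,170,185,120,90)])
cv2.imwrite('pics/crop1.png',np.vstack([a,b]))
E
```

```text
(no output)
```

View pics/crop1.png

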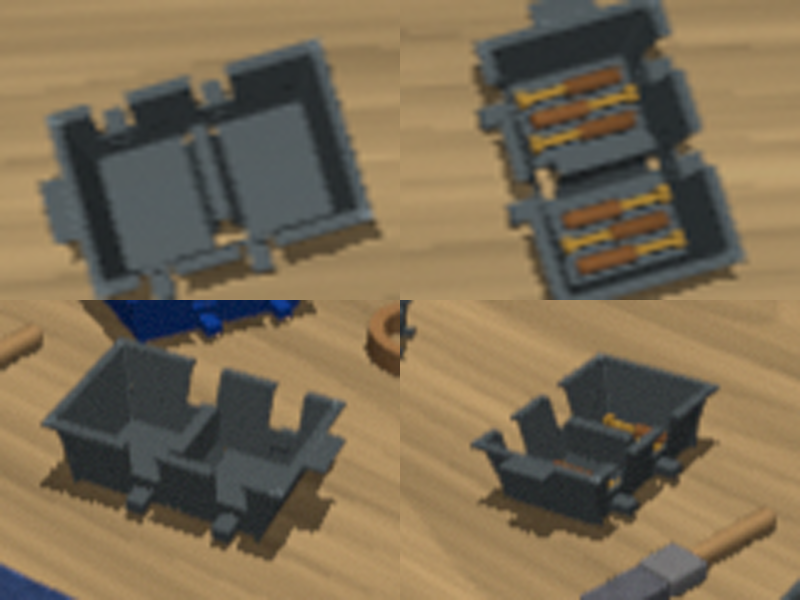

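The top-left crop confirms the choice: empty and grey, with its tab at the left near pixel (258,245), so the tab faces world +y. The loaded tray (top-right crop) has its tab at the far end near (394,209). Next I fit both poses to their silhouettes.

```bash
cat >> h.py <<'E'
from scipy.optimize import minimize
def box(xs,ys,zs): return [(x,y,z) for x in xs for y in ys for z in zs]
M=np.array(box([-94,94],[-64,64],[60])+box([-74,74],[-43,43],[0])+box([92,110],[-22,22],[56,60])+box([44,60,-24,-8],[-68,68],[8,14]),float)
def wp(q,z0=0,m=M):
    c,s=np.cos(q[2]),np.sin(q[2]); return m@np.array([[c,s,0],[-s,c,0],[0,0,1]])+[q[0],q[1],z0]
def proj(p,W):
    T=np.array(p['world_to_cam']);c=(W@T[:3,:3].T+T[:3,3])@np.array(p['camera_matrix']).T;return c[:,:2]/c[:,2:]
def hullmask(P,S=4):
    h=cv2.convexHull(P.astype(np.float32)); im=np.zeros((480*S,640*S),np.uint8)
    cv2.fillConvexPoly(im,np.round((h+.5)*S*16-8).astype(np.int32),1,shift=4);return im
def grey(p,q,z0=0,lim=70):
    hsv=cv2.cvtColor(p['img'],cv2.COLOR_RGB2HSV)
    roi=cv2.dilate(hullmask(proj(p,wp(q,z0)),1),np.ones((9,9)))
    m=((hsv[...,1]<lim)&(roi>0)).astype(np.uint8)
    n,l,st,_=cv2.connectedComponentsWithStats(m); k=1+st[1:,4].argmax()
    m=(l==k).astype(np.uint8); pts=cv2.findNonZero(m)[:,0].astype(float)
    return np.vstack([pts+d for d in [(-.45,-.45),(.45,-.45),(-.45,.45),(.45,.45)]])
def fit(ps,q0,z0=0):
    t=[cv2.resize(hullmask(grey(p,q0,z0)),None,fx=1,fy=1) for p in ps]
    def f(q):
        return sum(1-(h&m).sum()/(h|m).sum() for p,m in zip(ps,t) for h in [hullmask(proj(p,wp(q,z0)))])
    q0=np.array(q0,float)
    r=minimize(f,q0,method='Nelder-Mead',options=dict(initial_simplex=[q0,q0+[12,0,0],q0+[0,12,0],q0+[0,0,.12]],xatol=.05,fatol=1e-4,maxfev=150))
    return r.x,r.fun
E
python3 - <<'E'
from h import *
t=cap('top');s=cap('scene');vis=[]
for nm,q0 in [('E',[540,206,1.85]),('L',[522,-176,.25])]:
    for ps in ([t,s],[t],[s]):
        q,f=fit(ps,q0);print(nm,q.round(3),round(f,3))
        if len(ps)==2:
            for p in ps:
                im=cv2.resize(p['img'][:,:,::-1],None,fx=5,fy=5,interpolation=cv2.INTER_CUBIC)
                P=(proj(p,wp(q))+.5)*5
                h=cv2.convexHull(P.astype(np.float32)).astype(int);cv2.polylines(im,[h],True,(0,0,255),1)
                for a in P: cv2.circle(im,tuple(int(v) for v in a),2,(0,255,0),-1)
                c=P.mean(0).astype(int);vis.append(im[c[1]-200:c[1]+200,c[0]-300:c[0]+300])
v=np.vstack([np.hstack(vis[:2]),np.hstack(vis[2:])]);cv2.imwrite('pics/fit1.png',cv2.resize(v,(800,533)))
E
```

```text
E [544.127 201.233   1.794] 0.065
E [544.127 201.222   1.783] 0.025
E [544.628 201.473   1.82 ] 0.038
L [ 5.17073e+02 -1.78090e+02  2.13000e-01] 0.069
L [ 5.15024e+02 -1.77994e+02  2.19000e-01] 0.026
L [ 5.20306e+02 -1.77618e+02  2.19000e-01] 0.029
```

View pics/fit1.png

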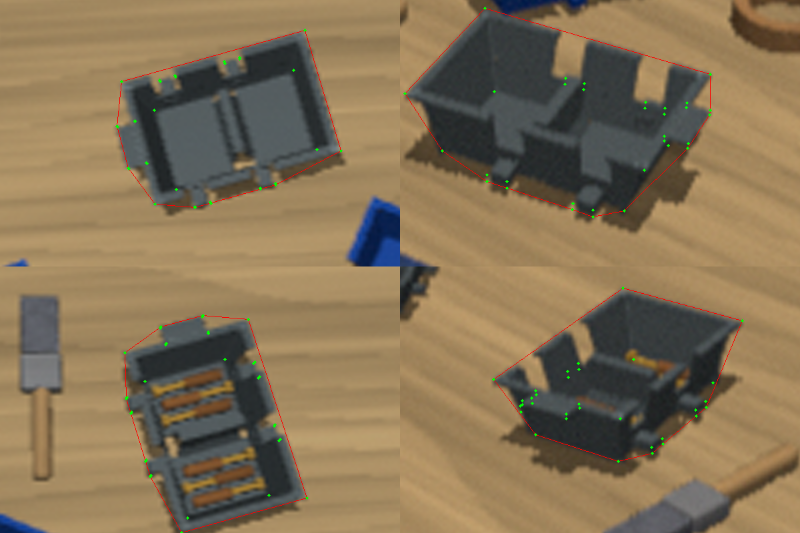

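The fit is good in both views. Empty tray: (544, 201), yaw 1.794. Loaded tray: about (517, -178), yaw 0.214. To keep joint 6 in range, the tool yaw at the grasp has to be about -2.92, which is a twist of +143°.

>>> arm_command:
  deltas:
    - [0,0,0,8.5]
    - [0,0,0,8.5]
    - [0,0,0,8.5]
    - [0,0,0,8.5]
    - [0,0,0,8.5]
  claw: 85

```text
time: 1.1
tool_pos: [215.9, 478.6, 213.7]
tcp_rot: [-1.571, 0.0, -1.172]
contact_force: [1.0, -0.1, 0.2]
grip_width: 61.7
```

>>> arm_command:
  deltas:
    - [0,0,0,8.5]
    - [0,0,0,8.5]
    - [0,0,0,8.5]
    - [0,0,0,8.5]
    - [0,0,0,8.5]

```text
time: 1.6
tool_pos: [215.9, 478.6, 213.7]
tcp_rot: [-1.571, 0.0, -1.913]
contact_force: [0.1, 0.7, 0.8]
grip_width: 61.4
```

>>> arm_command:
  deltas:
    - [0,0,0,8.5]
    - [0,0,0,8.5]
    - [0,0,0,8.5]
    - [0,0,0,8.5]
    - [0,0,0,8.5]

```text
time: 2.1
tool_pos: [215.9, 478.6, 213.7]
tcp_rot: [-1.571, 0.0, -2.655]
contact_force: [0.4, 0.1, -0.1]
grip_width: 61.0
```

>>> arm_command:
  deltas:
    - [0,0,0,8.5]
    - [0,0,0,7]
    - [0,0,0,0]

```text
time: 2.4
tool_pos: [215.9, 478.6, 213.6]
tcp_rot: [-1.571, 0.0, -2.921]
contact_force: [0.5, -0.2, -0.2]
grip_width: 61.0
```

>>> arm_command:
  deltas:
    - [-0.026,0,0.034,0]
    - [-0.026,0,0.034,0]
    - [-0.026,0,0.034,0]
    - [-0.026,0,0.034,0]
    - [-0.026,0,0.034,0]

```text
time: 2.9
tool_pos: [381.2, 340.2, 213.8]
tcp_rot: [-1.571, 0.0, -2.916]
contact_force: [0.6, 1.1, -0.4]
grip_width: 61.3
```

>>> arm_command:
  deltas:
    - [-0.026,0,0.034,0]
    - [-0.026,0,0.034,0]
    - [-0.026,0,0.034,0]
    - [-0.026,0,0.034,0]
    - [0,0,0,0]

```text
time: 3.4
tool_pos: [515.0, 228.1, 213.2]
tcp_rot: [-1.569, 0.001, -2.921]
contact_force: [0.1, 0.5, -0.1]
grip_width: 61.2
```

>>> arm_command:
  deltas:
    - [-0.011,0.02,0.016,0]
    - [-0.011,0.04,0.017,0]
    - [0,0.04,0,0]
    - [0,0,0,0]

```text
time: 3.8
tool_pos: [536.4, 203.4, 108.5]
tcp_rot: [-1.571, -0.011, -2.918]
contact_force: [-0.7, -0.3, 0.9]
grip_width: 61.0
```

```bash
python3 - <<'E'
from h import *
s=bot.get_obs();print(s['tool_pos'],s['tcp_rot'],s['time'])
p=cap('scene');t=cap('top')
r=lambda im,x,y,w,h:cv2.resize(im[y:y+h,x:x+w,::-1],(400,300),interpolation=cv2.INTER_CUBIC)
cv2.imwrite('pics/pre.png',np.hstack([r(p['img'],250,200,160,120),r(t['img'],226,183,120,90)]))
E
```

```text
[536.35717329 203.42589012 108.49647446] [-1.5709876  -0.01132576 -2.91765031] 3.8
```

View pics/pre.png

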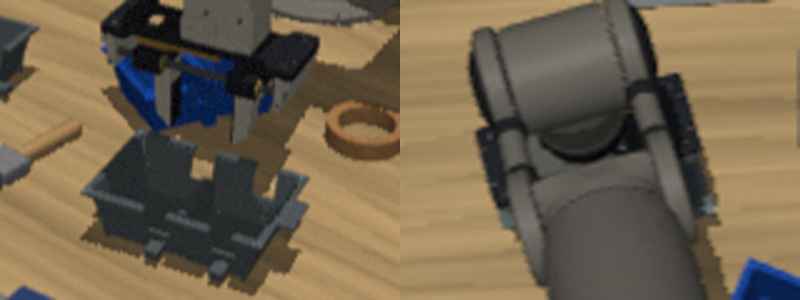

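The scene view shows the open fingers straight above the tray, straddling the mid rib with both pads lined up along its length. A small position correction, then straight down.

>>> arm_command:
  deltas:
    - [-0.007,0,0.004,0]
    - [0,0,0,0]
    - [0,0.02,0,0]
    - [0,0.02,0,0]
    - [0,0,0,0]

```text
time: 4.4
tool_pos: [547.0, 201.8, 72.7]
tcp_rot: [-1.571, -0.003, -2.919]
contact_force: [-0.6, 0.6, 0.1]
grip_width: 61.2
```

>>> arm_command:
  deltas:
    - [0.003,0.02,0,0]
    - [0,0.018,0,0]
    - [0,0.01,0,0]
    - [0,0,0,0]
    - [0,0,0,0]

```text
time: 4.9
tool_pos: [545.8, 201.5, 26.8]
tcp_rot: [-1.571, 0.002, -2.919]
contact_force: [-0.3, 0.5, -0.1]
grip_width: 61.2
```

>>> arm_command:
  deltas:
    - [0,0,0,0]
    - [0,0,0,0]
    - [0,0,0,0]
    - [0,0,0,0]
    - [0,0,0,0]
  claw: 255

```text
time: 5.4
tool_pos: [545.0, 201.3, 25.7]
tcp_rot: [-1.571, 0.0, -2.92]
contact_force: [0.2, -0.0, 0.8]
grip_width: 25.7
```

>>> arm_command:
  deltas:
    - [0,0,0,0]
    - [0,0,0,0]
    - [0,0,0,0]
    - [0,0,0,0]
    - [0,0,0,0]

```text
time: 5.9
tool_pos: [545.0, 201.3, 25.6]
tcp_rot: [-1.571, -0.0, -2.92]
contact_force: [0.3, 0.2, -0.2]
grip_width: 9.8
```

>>> arm_command:
  deltas:
    - [0,0,0,0]
    - [0,-0.01,0,0]
    - [0,-0.02,0,0]
    - [0,-0.03,0,0]
    - [0,-0.04,0,0]

```text
time: 6.4
tool_pos: [543.7, 200.9, 125.6]
tcp_rot: [-1.571, -0.004, -2.92]
contact_force: [0.8, 0.4, -1.4]
grip_width: 10.1
```

>>> arm_command:
  deltas:
    - [0,-0.04,0,0]
    - [0,-0.03,0,0]
    - [0,-0.01,0,0]
    - [0,0,0,0]
    - [0,0,0,0]

```text
time: 6.9
tool_pos: [544.1, 201.0, 203.9]
tcp_rot: [-1.571, -0.003, -2.92]
contact_force: [-0.0, -0.7, -2.6]
grip_width: 10.0
```

```bash
python3 - <<'E'
from h import *
s=bot.get_obs();print(s['tool_pos'],s['tcp_rot'],s['time'],s['grip_width'],s['contact_force'],s['moment'])
p=cap('scene')
for z in (170,175,180):print(z,fit([p],[545,201,1.794],z))
t=cap('top')
for ps in ([t,p],[t],[p]): print('L',fit(ps,[517,-178,.214]))
cv2.imwrite('pics/lift.png',cv2.resize(p['img'][120:360,180:500,::-1],(640,480),interpolation=cv2.INTER_CUBIC))
E
```

```text
[544.09375313 200.97772615 203.91997492] [-1.57081274 -0.00292875 -2.91966775] 6.9 9.98714833729855 [-0.02940378 -0.68816684 -2.57948264] [-0.04101987  0.16306009 -0.0149575 ]
170 (array([532.84195164, 193.64372575,   1.85805629]), np.float64(0.09631916960234277))
175 (array([538.45321253, 197.27143138,   1.87012129]), np.float64(0.13393774223147403))
180 (array([542.52788668, 200.00366033,   1.91463122]), np.float64(0.15768316233365298))
L (array([ 5.17256873e+02, -1.77375797e+02,  2.03677068e-01]), np.float64(0.06898580538651466))
L (array([ 5.15070175e+02, -1.78147535e+02,  2.17448120e-01]), np.float64(0.025897976184642513))
L (array([ 5.20110338e+02, -1.77023009e+02,  2.03697431e-01]), np.float64(0.031515272211296685))
```

View pics/lift.png

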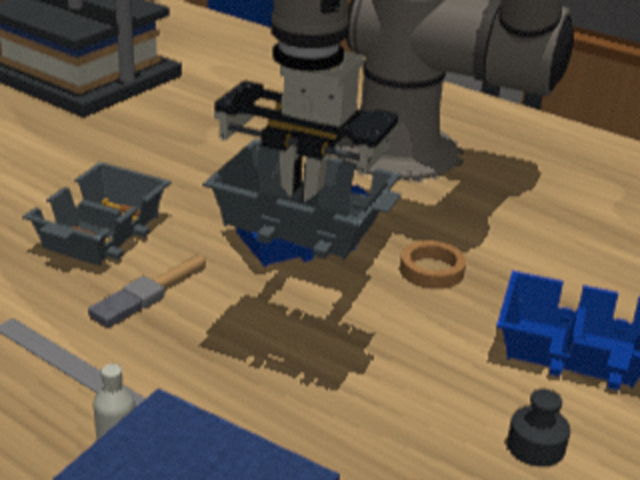

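The tray is lifted level, held by its rib. The second look gave the loaded tray at (517, -177.6), yaw about 0.21. Now across, then a twist of -89.5°.

>>> arm_command:
  deltas:
    - [0.004,0,0.012,0]
    - [0.008,0,0.025,0]
    - [0.011,0,0.036,0]
    - [0.011,0,0.036,0]
    - [0.011,0,0.036,0]

```text
time: 7.5
tool_pos: [532.1, 47.8, 204.7]
tcp_rot: [-1.571, -0.002, -2.919]
contact_force: [1.0, 0.2, -2.6]
grip_width: 10.2
```

>>> arm_command:
  deltas:
    - [0.011,0,0.036,0]
    - [0.011,0,0.036,0]
    - [0.011,0,0.036,0]
    - [0.011,0,0.036,0]
    - [0.01,0,0.036,0]

```text
time: 8.0
tool_pos: [518.7, -139.7, 204.8]
tcp_rot: [-1.572, -0.001, -2.92]
contact_force: [0.8, -0.8, -2.2]
grip_width: 10.2
```

>>> arm_command:
  deltas:
    - [0.007,0,0.025,0]
    - [0.003,0,0.012,0]
    - [0,0,0,-3]
    - [0,0,0,-6]
    - [0,0,0,-6]

```text
time: 8.5
tool_pos: [517.9, -175.6, 205.0]
tcp_rot: [-1.572, -0.001, -2.654]
contact_force: [-1.0, 0.4, -2.7]
grip_width: 10.2
```

>>> arm_command:
  deltas:
    - [0,0,0,-6]
    - [0,0,0,-6]
    - [0,0,0,-6]
    - [0,0,0,-6]
    - [0,0,0,-6]

```text
time: 9.0
tool_pos: [518.0, -175.2, 205.0]
tcp_rot: [-1.572, 0.0, -2.129]
contact_force: [0.1, -0.2, -1.9]
grip_width: 10.1
```

>>> arm_command:
  deltas:
    - [0,0,0,-6]
    - [0,0,0,-6]
    - [0,0,0,-6]
    - [0,0,0,-6]
    - [0,0,0,-6]

```text
time: 9.5
tool_pos: [518.0, -175.2, 205.0]
tcp_rot: [-1.572, 0.001, -1.606]
contact_force: [0.5, -0.6, -2.1]
grip_width: 10.0
```

>>> arm_command:
  deltas:
    - [0,0,0,-6]
    - [0,0,0,-6]
    - [0,0,0,-2.5]
    - [0,0,0,0]
    - [0,0,0,0]

```text
time: 10.0
tool_pos: [518.1, -175.5, 205.3]
tcp_rot: [-1.571, 0.001, -1.358]
contact_force: [-0.4, -0.1, -2.2]
grip_width: 9.9
```

>>> arm_command:
  deltas:
    - [0.002,0.01,-0.001,0]
    - [0,0.03,0,0]
    - [0,0.03,0,0]
    - [0,0.02,0,0]
    - [0,0.01,0,0]

```text
time: 10.5
tool_pos: [516.4, -177.4, 102.9]
tcp_rot: [-1.574, 0.003, -1.358]
contact_force: [0.3, 0.4, -2.1]
grip_width: 10.3
```

>>> arm_command:
  deltas:
    - [0,0.003,0,0]
    - [0,0,0,0]
    - [0,0,0,0]

```text
time: 10.8
tool_pos: [518.5, -178.4, 103.6]
tcp_rot: [-1.569, -0.001, -1.358]
contact_force: [0.5, 0.7, -2.3]
grip_width: 10.3
```

```bash
python3 - <<'E'
from h import *
s=bot.get_obs();tp=s['tool_pos'];print(tp,s['tcp_rot'],s['time'],s['grip_width'])
vis=[]
qE=[tp[0],tp[1],s['tcp_rot'][2]+3*np.pi/2]; qL=[517.2,-177.7,.21]
for n,z in [('scene',5),('top',5)]:
    p=cap(n); S=5
    im=cv2.resize(p['img'][:,:,::-1],None,fx=S,fy=S,interpolation=cv2.INTER_CUBIC)
    for q,z0,c in [(qE,tp[2]-25.6,(0,0,255)),(qL,0,(0,255,0))]:
        P=(proj(p,wp(q,z0))+.5)*S
        cv2.polylines(im,[cv2.convexHull(P.astype(np.float32)).astype(int)],True,c,1)
    c=P.mean(0).astype(int);vis.append(im[c[1]-350:c[1]+250,c[0]-300:c[0]+300])
cv2.imwrite('pics/above.png',cv2.resize(np.hstack(vis),(800,400)))
E
```

```text
[ 518.514349   -178.37809698  103.62074548] [-1.56914599e+00 -1.19793646e-03 -1.35766214e+00] 10.8 10.276925032034548
```

View pics/above.png

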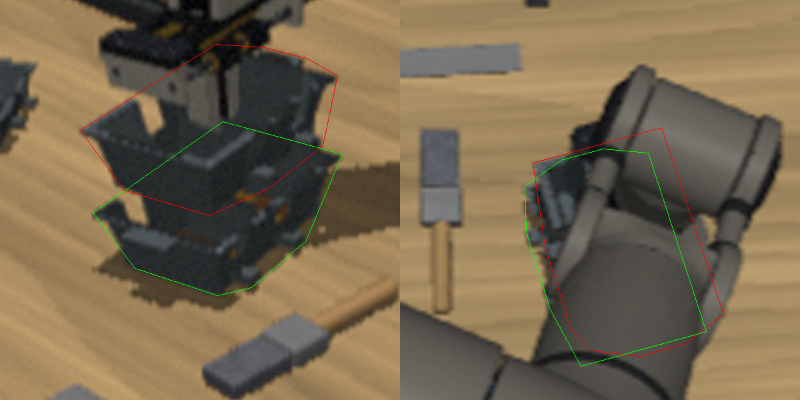

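In the scene view the held tray matches its model outline (red) and sits over the loaded tray (green). Its plain end faces the loaded tray's tab. I lower it gently.

>>> arm_command:
  deltas:
    - [0,0.006,0,0]
    - [0,0.006,0,0]
    - [0,0.005,0,0]
    - [0,0,0,0]
    - [0,0,0,0]

```text
time: 11.4
tool_pos: [517.7, -178.0, 85.3]
tcp_rot: [-1.571, 0.0, -1.358]
contact_force: [0.3, -0.3, -2.5]
grip_width: 9.7
```

>>> arm_command:
  deltas:
    - [0,0.003,0,0]
    - [0,0.003,0,0]
    - [0,0.002,0,0]
    - [0,0,0,0]
    - [0,0,0,0]

```text
time: 11.9
tool_pos: [517.9, -178.0, 77.8]
tcp_rot: [-1.571, -0.0, -1.358]
contact_force: [-1.2, 0.2, 1.4]
grip_width: 10.3
```

>>> arm_command:
  deltas:
    - [0,0.001,0,0]
    - [0,0,0,0]
    - [0,0,0,0]

```text
time: 12.2
tool_pos: [518.0, -178.0, 77.6]
tcp_rot: [-1.57, -0.0, -1.357]
contact_force: [-2.4, 1.0, 8.5]
grip_width: 10.2
```

```bash
python3 - <<'E'
from h import *
s=bot.get_obs();tp=s['tool_pos'];print(tp,s['tcp_rot'],s['time'],s['contact_force'],s['moment'])
p=cap('scene')
cv2.imwrite('pics/low.png',cv2.resize(p['img'][170:270,165:299,::-1],(800,600),interpolation=cv2.INTER_CUBIC))
E
```

```text
[ 517.96279676 -178.02391588   77.64871703] [-1.57008661e+00 -4.48628453e-04 -1.35741869e+00] 12.2 [-2.4219912   1.02750303  8.49561015] [0.22571209 0.55282127 0.03102799]
```

View pics/low.png

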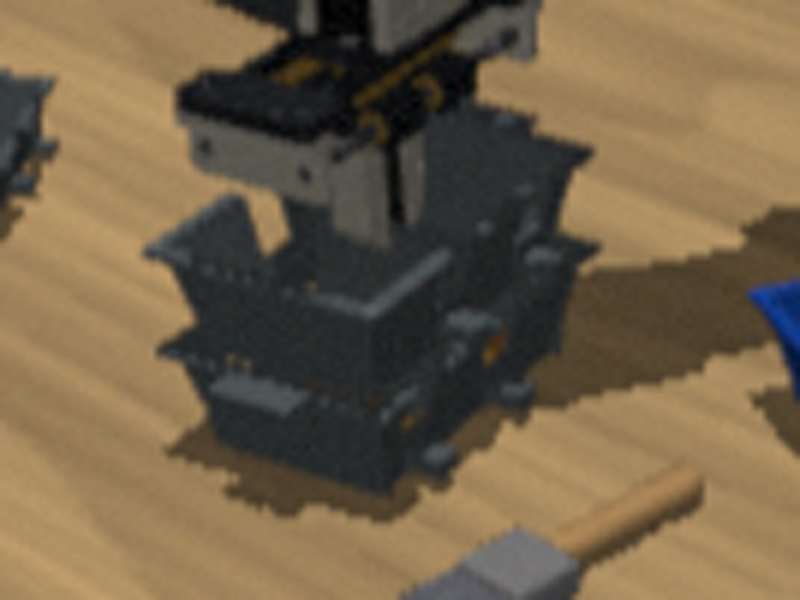

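The upper tray is nested in the mouth with its lugs on the lower rim (z force +8.5 N at 77.6). The loaded tray's tab, at the front left, lies under the upper tray's plain end. I ease off 0.5 mm and open partway.

>>> arm_command:
  deltas:
    - [0,-0.0005,0,0]
    - [0,0,0,0]

```text
time: 12.45
tool_pos: [517.9, -178.0, 77.7]
tcp_rot: [-1.57, -0.0, -1.358]
contact_force: [-2.3, 1.4, 7.6]
grip_width: 10.1
```

>>> arm_command:
  deltas:
    - [0,0,0,0]
    - [0,0,0,0]
    - [0,0,0,0]
    - [0,0,0,0]
    - [0,0,0,0]
  claw: 130

```text
time: 12.95
tool_pos: [517.8, -178.1, 77.0]
tcp_rot: [-1.571, 0.0, -1.358]
contact_force: [-0.2, 0.3, -0.9]
grip_width: 43.4
```

>>> arm_command:
  deltas:
    - [0,0,0,0]
    - [0,0,0,0]
    - [0,0,0,0]

```text
time: 13.25
tool_pos: [517.8, -178.1, 77.1]
tcp_rot: [-1.571, 0.0, -1.358]
contact_force: [-0.2, -0.1, -0.1]
grip_width: 45.0
```

Released with no residual force. I retreat straight up, then move aside so both cameras can see the stack.

>>> arm_command:
  deltas:
    - [0,-0.01,0,0]
    - [0,-0.02,0,0]
    - [0,-0.03,0,0]
    - [0,-0.04,0,0]
    - [0,-0.04,0,0]

```text
time: 13.75
tool_pos: [517.5, -177.9, 219.2]
tcp_rot: [-1.571, 0.0, -1.358]
contact_force: [0.8, 0.0, -0.1]
grip_width: 45.1
```

>>> arm_command:
  deltas:
    - [0,-0.04,0,0]
    - [-0.04,0,0,0]
    - [-0.04,0,0,0]
    - [-0.04,0,0,0]
    - [-0.04,0,0,0]

```text
time: 14.25
tool_pos: [483.4, -20.4, 258.0]
tcp_rot: [-1.57, -0.0, -1.358]
contact_force: [0.5, 0.0, 0.5]
grip_width: 45.0
```

>>> arm_command:
  deltas:
    - [-0.04,0,0,0]
    - [-0.04,0,0,0]
    - [-0.04,0,0,0]
    - [-0.04,0,0,0]
    - [0,0,0,0]

```text
time: 14.75
tool_pos: [448.8, 138.5, 258.1]
tcp_rot: [-1.57, 0.001, -1.353]
contact_force: [0.6, -0.7, -0.2]
grip_width: 44.8
```

```bash
python3 - <<'E'
from h import *
s=bot.get_obs();print(s['tool_pos'],s['time'])
t=cap('top');p=cap('scene')
for z in (34,42,50,58): print(z,[ (q.round(3),round(f,3)) for ps in ([t],[p]) for q,f in [fit(ps,[518,-178,.213+np.pi],z)]])
d=vision.find_in(p,'small_tray_mid');print([toworld(p,x['xyz']).round() for x in d[:1]])
r=lambda im,x,y,w,h:cv2.resize(im[y:y+h,x:x+w,::-1],(400,400),interpolation=cv2.INTER_CUBIC)
cv2.imwrite('pics/end.png',np.hstack([r(p['img'],170,150,130,130),r(t['img'],360,190,90,90)]))
E
```

```text
[448.81059609 138.45738136 258.11863619] 14.75
34 [(array([ 518.982, -178.107,    3.42 ]), np.float64(0.114)), (array([ 539.18 , -159.388,    3.294]), np.float64(0.246))]
42 [(array([ 518.084, -176.408,    3.407]), np.float64(0.107)), (array([ 539.73 , -156.034,    3.334]), np.float64(0.212))]
50 [(array([ 516.887, -176.6  ,    3.395]), np.float64(0.099)), (array([ 536.647, -161.097,    3.212]), np.float64(0.169))]
58 [(array([ 515.899, -175.124,    3.357]), np.float64(0.091)), (array([ 538.952, -155.627,    3.325]), np.float64(0.118))]
[array([ 519., -518.,   29.])]
```

View pics/end.png

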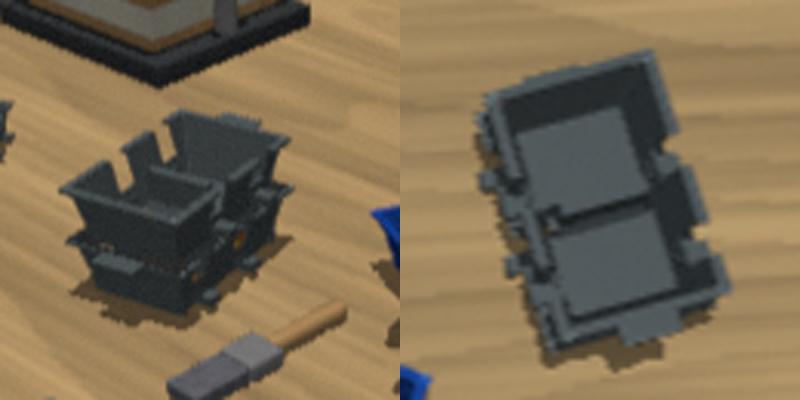

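The picture shows the upper tray nested with its tab at the opposite end, over the loaded tray's plain end. The silhouette fit is unreliable here because the two trays merge into one outline. I check height and level once more with a predicted overlay.

```bash
python3 - <<'E'
from h import *
R=np.array([(-94,-64,60),(94,-64,60),(94,64,60),(-94,64,60)],float);vis=[]
for n in ('scene','top'):
    p=cap(n);S=8;im=cv2.resize(p['img'][:,:,::-1],None,fx=S,fy=S,interpolation=cv2.INTER_CUBIC)
    for q,z,c in [([517.8,-177.9,.213+np.pi],50,(0,0,255)),([517.3,-177.7,.213],0,(0,255,0))]:
        P=(proj(p,wp(q,z,R))+.5)*S;cv2.polylines(im,[P.astype(int)],True,c,1)
    c=P.mean(0).astype(int);vis.append(im[c[1]-420:c[1]+380,c[0]-400:c[0]+400])
cv2.imwrite('pics/end2.png',cv2.resize(np.hstack(vis),(800,400)))
E
```

```text
(no output)
```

View pics/end2.png

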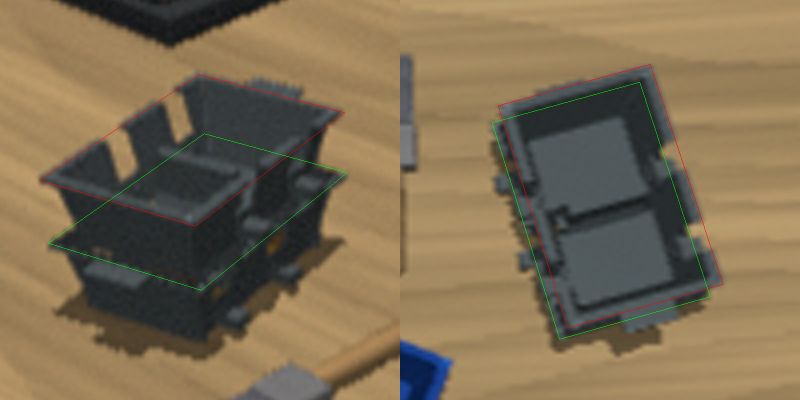

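The predicted rims, with the underside 50 up and level, match both views, and the loaded tray is where it was. I hand in.

```bash
python3 -c "
from plant import job
print(job.close_job())"
```

```text
the job is handed in; nothing more can be done
None
```

The empty full-size grey tray now stands on the loaded tray, turned end for end, and the job is handed in. I gripped it by the rib, lowered it until the wrist force showed contact (about 11 N including its weight), let go and drew the arm clear. It took about 15 s.

- **Height and level:** the final overlay in both cameras fits a level upper rim with the underside 50 mm above the loaded tray's underside. The upper tray's tab is over the plain end.
- **Loaded tray:** its rim still matches the pose I measured before placing (about 517, -178), so it has not visibly moved.
- **Small tray:** it was found at (519, -518) against (520, -521) at the start, which is within detector error.
- **Checks that disagreed:** the automatic silhouette fit of the finished stack did not work, because the two trays merge into one outline, so I relied on the overlay. Contact also came about 2 mm higher than predicted. The tray settled without trouble on release.

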